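# Power up the coin-cleaning place in the right order

### The job

Get the coin-cleaning place running: with one slow, light fingertip press each, switch on the socket strip at its rocker, then the dust extractor at its rocker, and only then the engraving-pen unit at its round push button, so that the dust is drawn off before the pen has power. Press each fully over so that it stays on, and leave the dials and the small reversing rocker as they are set. Do not lift or shift the units or disturb anything else on the table, and finish with the hand clear.

Things in the scene. Friction and masses are not known exactly. Their poses are not given: they have to be found in the camera images.
- strip: loose socket strip, cream plastic, 252 long (its x) x 62 wide x 46 high, 0.9 kg. Origin: centre of its underside, z up. A black rocker near its -x end, then an empty socket (x = -22), then two with black plugs (x = +34, +90; 37 across, leads to 88 above the table). Must stay in place; it slides if pushed sideways.
- strip_switch (a joint): strip's rocker, rad: 0 = off, 0.36 = fully on; needs about 3 N at its end, stays where left. 34 long (strip's x) x 22 wide, pivot in its middle (x = -92, 50 above the table). Its halves form a shallow V: when off, the half towards the strip's end (-x) stands up, its end 6 above the other, which lies flat 4 above the strip. Press the raised half down flat: on. Its mounting gives a little (5 N a mm).
- strip_switch_press (a point): where to press the strip's rocker: on top of its raised half, 13 from the pivot, 4 in from the rocker's end. Moves with the rocker: sinks 4.6 when fully pressed (55 to 50 above the table). Axes when off as the strip's: x along the rocker towards the pivot, y across it. A fingertip wider than 20 should lie crosswise (along y).
- extractor: bench dust extractor, heavy and fixed: grey box 200 deep (x) x 250 wide (y) x 150 high with a louvred intake on its -x face. Origin: centre of its underside, z up. A dark strip of controls runs along the front (-x) edge of its top: a black rocker at y = +62 and a round dial at y = -62.
- extractor_switch (a joint): extractor's rocker, rad: 0 = off, 0.36 = fully on, same kind and stiffness as the strip's: 36 long (extractor's x) x 24 wide, pivot at x = -58, y = +62, 154 above the table. When off, the half towards the front (-x) stands up, its end 6 above the other half; press it down flat to switch on.
- extractor_switch_press (a point): where to press the extractor's rocker: on top of its raised half, 14 from the pivot and 4 in from the rocker's end; sinks 4.9 when fully pressed (from 159 to 154 above the table). Axes as the extractor's when off: x along the rocker (towards the pivot), y across.
- airflow_mark (a point): pointer on the rim of the extractor's airflow dial (40 across, 17 high, centre at extractor x = -58, y = -62, top 168 above the table); set anywhere, to be left as it is.
- engraver: loose control unit of the engraving pen: dark box 150 deep (x) x 136 wide (y) x 76 high, 0.95 kg, sloping nose at -x. Origin: centre of the underside, z up. On its top: round push button at (-18, +36), speed dial at (-4, -30), small rocker at (+30, +40), and at the back (x = +61) a steel pen 153 long lying across on two forks, top 116 above the table. Must stay in place.
- engraver_button (a joint): round push button of the engraver unit, m: 0 = out (off), 0.005 = fully in (on). Goes down under about 3 N and stays where it is left; its mounting gives a little, about 5 N a mm, up to 4 mm.
- engraver_button_press (a point): centre of the top of the push button: black, 26 across, in a steel collar 35 across; top 88 above the table when out, 83 when in (collar 79); moves with the button.
- speed_mark (a point): pointer on the rim of the engraver's speed dial (46 across, top 94 above the table); set anywhere, to be left as it is.
- reverse_switch_press (a point): raised end of the engraver's small reversing rocker (22 x 14, its raised end about 84 above the table), 48 behind and 4 beside the push button; to be left as it is.
- tray: loose white tray of old coins, 100 x 130 x 16 high, origin under its centre; bystander.
- brush: loose wooden-handled brush, about 220 long (its x axis) and 13 thick, origin under its middle; bystander.
- coin0: loose old coin 30 across, 3 thick, lying on the table near the socket strip; bystander.
- coin1: loose old coin like coin0, lying near the engraver unit; bystander.
- coin2: loose old coin like coin0, lying near the extractor's front; bystander.
- mug: loose white mug, 82 across, 95 high, handle to its +y, origin under its centre; bystander.
- bottle: loose closed clear bottle, 60 across, 150 high, origin under its centre; bystander.
- findbox: loose cardboard box, 90 x 120 x 50 high, origin under its centre; bystander.

How it is judged:
By the outcome, as a careful person would: the job done as asked, in the order asked, and still so for the second after the job is handed in, with the robot touching nothing.
It also fails if it takes over 61 s, if anything falls off the work surface, if the arm or the gripper's body presses on something with over 40 N, if the wrist force passes 120 N, or if a joint passes its speed limit or range.

### The arm

A 6-joint arm with a two-finger parallel gripper is mounted at the origin on the work surface. World frame = base frame: x ahead of the robot, y to its left, z up, the work surface at z = 0. Lengths are in m, angles in rad, forces in N, time in s.
With the tool pointing down it reaches from about 0.4 to 0.925 m from the base axis. Payload 12.5 kg.
Tool frame: the origin (TCP) lies between the finger pads; the fingertips stand 17 mm ahead of it and the grasp point (between the pads) lies 2 mm behind it (robot.tcp_to_tips is the distance from the TCP to the fingertips, in m); z points along the fingers, y is the line along which they close (so a half turn about z gives the same grasp; the last joint's range is limited). The gripper opens to 95 mm and grips with 3 to 60 N. Pads are 20 mm wide; open, the fingers measure 119 mm over their backs; the gripper's body (75 mm by 180 mm) begins 59 mm behind the grasp point.
Start: joints at [-1.353, 0.491, 1.559, -0, 1.092, -0.106], TCP at [0.199, -0.593, 0.232] pointing down, gripper open.
Joint ranges: [-3.1, 3.1], [-0.84, 2.19], [0.05, 2.79], [-1.13, 4.28], [0.06, 2.93], [-2.69, 2.69]. Speed limits (rad/s): [2.22, 2.22, 2.79, 3.14, 3.14, 3.14].

### API

Orientations are given as a 3x3 rotation matrix whose columns are the frame's x, y, z axes.
In Python, from workcell import robot, cams gives the robot as it stands. The module is installed in compiled form; this text tells all that it offers.
- The arm moves only by the tool arm_command, never from a script. Its argument "motion" is a list that holds one entry, the list of rows, each a list of 7 numbers: the turn, a rotation vector about the tool's x, y, z in rad, then the shift along the tool's x, y, z in cm, then the opening, from 0 (shut) to 1 (fully open). In form: [[[wx, wy, wz, x, y, z, jaw], ...]]. A call has 1 to 5 rows; each row is the pose to reach, as a shift and turn from the pose commanded when the call began, along the tool's axes at that moment; what a row does not reach only later rows make up. A row lasts 1/12 s, in which the tool goes at most 41.7 mm and 7.16 degrees, less where a joint would pass 70% of its speed; a pose out of reach is approached as far as the arm can. A call with a gripper value outside its range is refused whole. The fingers move at their own pace and stop on an object; "grip_force" is the grip in N (left out, the last holds). Time passes only in rows, so rows that repeat a pose let the fingers close. It gives the time, the measured TCP pose, the force, the opening and the grip force at its end, in the units of the state.
- robot.sense(): the state, without advancing time (a new reading comes with each control period).
- cams.grab_frame(name): name is "scene" or "side" or "wrist"; returns the picture (420x560x3 uint8, red, green, blue); there is no depth.
- cams.camera_params(name): a dict with "fx", "fy", "cx", "cy" (pixels), "R" (3x3) and "t" (3): a world point X has camera coordinates R X + t. Camera axes: x right, y down, z forward; pixel columns grow to the right and rows downward; lengths in m; the calibration is good to about 2 mm. A picture is of the moment at which its call begins: read the wrist's pose just before it. camera_params takes no time and is no camera call; for the wrist camera it gives the pose at the moment of the call.
- robot.finish_job(): hands the job in; it is judged then, once.
The state is a dict: "time": time; "joint_positions": joint angles; "dq": joint speeds; "joint_torque": joint torques, N m; "tcp_pos": TCP position; "tool_rot": TCP orientation; "ft_force": force on the tool from outside, world axes, zero at the start; "wrist_torque": the same for the moment, N m; "gripper_width": finger opening in m; "gripper_force": force on a finger pad.
Only numpy, scipy, OpenCV 4.12 (cv2) and the standard library are available. Lean on these libraries where they do the work, as an engineer would, in place of code of your own. Each camera call takes 0.05 s, during which the arm holds its last target. There are 200 camera calls.

## Working session

There is one attempt and no reset: what is moved stays moved. The work goes in short steps, Python scripts to look and compute and a tool call to move; the robot and the scene stay as the last step left them, time stands still between calls to the robot, and variables do not carry over. Pictures are saved under pics/ and viewed, at most 10 in all, crops included, and the job is handed in when it is done.

Besides the shell and the picture viewer there is one more tool, called after "Request:" in YAML: its name, and indented under it one key for each argument. arm_command: Moves the arm, as the interface text tells. Its arguments: {"type":"object","properties":{"motion":{"type":"array","items":{"type":"array","items":{"type":"array","items":{"type":"number"}}}},"grip_force":{"type":"number"}},"required":["motion"]}

```bash
mkdir -p pics; cat > h.py <<'E'
import numpy as np, cv2
from workcell import robot, cams
def ray(p,uv):
    d=np.array([(uv[0]-p["cx"])/p["fx"],(uv[1]-p["cy"])/p["fy"],1.])
    R=np.array(p["R"]);t=np.array(p["t"]);return -R.T@t, R.T@d
def onz(p,uv,z):
    c,d=ray(p,uv);return c+d*(z-c[2])/d[2]
def proj(p,X):
    c=np.array(p["R"])@np.array(X)+np.array(p["t"]);return [p["fx"]*c[0]/c[2]+p["cx"],p["fy"]*c[1]/c[2]+p["cy"]]
def save(n,f):
    p=cams.camera_params(n);im=cams.grab_frame(n);cv2.imwrite(f"pics/{f}.png",im[:,:,::-1]);np.savez(f"pics/{f}.npz",**p);return p,im
E
python3 - <<'E'
from h import *
for n in("scene","side","wrist"):
    p,im=save(n,n+"0"); c=-np.array(p["R"]).T@np.array(p["t"]);print(n,c.round(3),p["fx"],np.array(p["R"])[2].round(2))
a,b=[cv2.imread(f"pics/{n}0.png") for n in("scene","side")]
E
```

```text
scene [ 1.28  -0.114  1.185] 518.5156770226226 [-0.54  0.15 -0.83]
side [0.036 0.676 1.058] 416.58631131949136 [ 0.44 -0.5  -0.74]
wrist [ 0.277 -0.567  0.384] 298.1193501113712 [-0.27 -0.09 -0.96]
```

View pics/scene0.png

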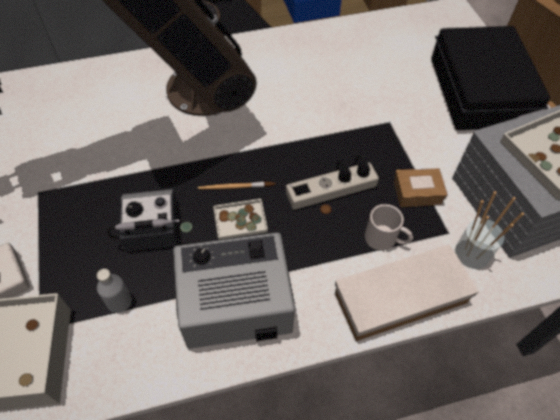

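View pics/side0.png

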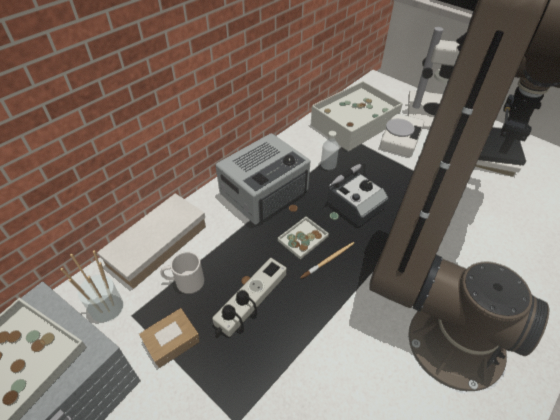

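The scene shows the engraver at about (147,218), with its button near (160,202), the extractor rocker near (257,248) and the strip rocker near (302,189). The side view shows the same: strip rocker near (270,268), extractor rocker near (262,180), engraver near (357,195). Next I enlarge both.

```bash
python3 - <<'E'
import cv2,numpy as np
a=cv2.imread("pics/scene0.png");b=cv2.imread("pics/side0.png")
f=lambda im,x,y,w,h,s:cv2.resize(im[y:y+h,x:x+w],None,fx=s,fy=s,interpolation=cv2.INTER_CUBIC)
# scene: 110..390 x 150..280 (s=2.85); side: 210..410x130..340
A=f(a,110,160,200,110,4)
B=np.hstack([f(b,240,140,80,32,5)[:160],f(b,320,165,80,32,5)])
C=np.hstack([f(b,240,140,80,60,5)[:,:400],f(b,320,160,80,60,5)[:,:400]])
cv2.imwrite("pics/c1.png",np.clip(A*1.6,0,255).astype(np.uint8)); 
E
```

```text
(no output)
```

View pics/c1.png

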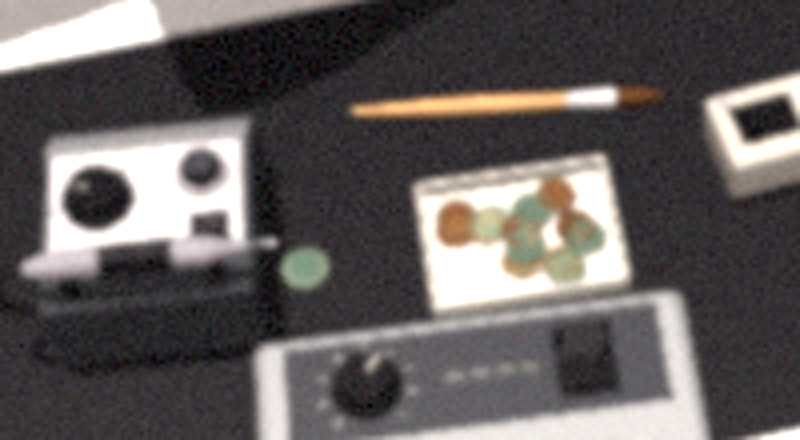

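The crop shows the button at full-picture (160,202), the engraver dial at (134.2,209), the extractor rocker at (256.7,249.2) and its dial at (201.7,255.7). The strip rocker is at (301.5,189.2).

```bash
cat >> h.py <<'E'
def axes(u,R,t):  # world point -> shift along tool axes, cm
    return ((np.array(R).T@(np.array(u)-np.array(t)))*100).round(2)
E
python3 - <<'E'
from h import *
p=dict(np.load("pics/scene0.npz"))
S={k:onz(p,uv,z) for k,uv,z in [("btn",(160,202),.088),("edial",(134.2,209),.094),("erk",(256.7,249.2),.156),("adial",(201.7,255.7),.168),("srk",(301.5,189.2),.052),("sock",(325.5,183.5),.048)]}
for k in S:print(k,S[k].round(4))
ang=lambda v:np.degrees(np.arctan2(v[1],v[0])).round(1)
print("eng yaw",ang(S["btn"]-S["edial"])-np.degrees(np.arctan2(66,-14)),"ext yaw",ang(S["erk"]-S["adial"])-90,"strip",ang(S["sock"]-S["srk"]))
s=robot.sense();print({k:np.round(s[k],3).tolist() for k in("time","tcp_pos","tool_rot","gripper_width","ft_force")},robot.tcp_to_tips)
E
```

```text
btn [ 0.4797 -0.1973  0.088 ]
edial [ 0.4889 -0.2628  0.094 ]
erk [0.7143 0.0018 0.156 ]
adial [ 0.7058 -0.1216  0.168 ]
srk [0.5084 0.1745 0.052 ]
sock [0.504  0.2443 0.048 ]
eng yaw -3.9761324442033583 ext yaw -3.9000000000000057 strip 93.7
{'time': 0.15, 'tcp_pos': [0.199, -0.592, 0.231], 'tool_rot': [[0.948, 0.318, -0.0], [0.318, -0.948, 0.001], [0.0, -0.001, -1.0]], 'gripper_width': 0.095, 'ft_force': [0.288, 0.094, 0.593]} 0.017
```

Request:
arm_command:
  motion:
    - [[0,0,-0.12,3.3,-2.3,0,0],[0,0,-0.24,6.6,-4.6,0,0],[0,0,-0.36,9.9,-6.9,0,0],[0,0,-0.48,13.2,-9.2,0,0],[0,0,-0.6,16.5,-11.5,0,0]]
  grip_force: 10

```text
time: 0.57
tcp_pos: [0.3194, -0.4293, 0.2315]
tool_rot: [[0.598, 0.801, -0.0], [0.801, -0.598, 0.0], [0.0, -0.0, -1.0]]
ft_force: [0.6, -1.4, 0.1]
gripper_width: 0.0667
gripper_force: 0.0
```

```bash
cat > go.py <<'E'
import sys
from h import *
# usage: x y z yaw(deg) -> total remaining shift (cm, tool axes) and turn
x,y,z,w=map(float,sys.argv[1:5]);s=robot.sense();R=np.array(s["tool_rot"])
yaw=np.degrees(np.arctan2(R[1,0],R[0,0]))
print("t",round(s["time"],2),"tcp",np.round(s["tcp_pos"],4),"yaw",yaw.round(1),"tilt",R[2].round(4),"F",np.round(s["ft_force"],2))
print("shift",axes((x,y,z),R,s["tcp_pos"]),"wz",np.radians(yaw-w).round(3), "w", s["gripper_width"])
E
python3 go.py 0.45 -0.2 0.232 93.7
```

```text
t 0.57 tcp [ 0.3194 -0.4293  0.2315] yaw 53.2 tilt [ 1.e-04 -2.e-04 -1.e+00] F [ 0.59 -1.36  0.13]
shift [26.19 -3.26 -0.05] wz -0.706 w 0.0667492182727591
```

Request:
arm_command:
  motion:
    - [[0,0,-0.12,4,-0.5,0,0],[0,0,-0.24,8,-1.0,0,0],[0,0,-0.36,12,-1.5,0,0],[0,0,-0.48,16,-2.0,0,0],[0,0,-0.6,20,-2.5,0,0]]

```text
time: 0.98
tcp_pos: [0.4198, -0.2545, 0.2317]
tool_rot: [[0.041, 0.999, 0.0], [0.999, -0.041, -0.0], [-0.0, 0.0, -1.0]]
ft_force: [1.2, -0.3, -0.9]
gripper_width: 0.0336
gripper_force: 0.0
```

```bash
python3 go.py 0.50 0.14 0.2 93.7
```

```text
t 0.98 tcp [ 0.4198 -0.2545  0.2317] yaw 87.6 tilt [-1.e-04  0.e+00 -1.e+00] F [ 1.2  -0.26 -0.86]
shift [39.75  6.38  3.16] wz -0.106 w 0.033602639296801684
```

Request:
arm_command:
  motion:
    - [[0,0,-0.03,4,0.7,0,0],[0,0,-0.06,8,1.4,0,0],[0,0,-0.09,12,2.1,0,0],[0,0,-0.11,16,2.8,0,0],[0,0,-0.11,20,3.5,0,0]]

```text
time: 1.4
tcp_pos: [0.4636, -0.0562, 0.2317]
tool_rot: [[-0.064, 0.998, 0.0], [0.998, 0.064, -0.0], [-0.0, 0.0, -1.0]]
ft_force: [0.7, -0.2, 1.1]
gripper_width: 0.0025
gripper_force: 0.0
```

Request:
arm_command:
  motion:
    - [[0,0,0,4,0.2,0,0],[0,0,0,8,0.4,0,0],[0,0,0,12,0.6,0,0],[0,0,0,16,0.8,0.5,0],[0,0,0,18.5,0.9,2.0,0]]

```text
time: 1.82
tcp_pos: [0.4612, 0.1301, 0.2128]
tool_rot: [[-0.064, 0.998, 0.003], [0.998, 0.064, 0.001], [0.0, 0.003, -1.0]]
ft_force: [1.5, 0.2, 0.2]
gripper_width: 0.0007
gripper_force: 0.0
```

Request:
arm_command:
  motion:
    - [[0,0,0,0,0,0,0],[0,0,0,0,0,0,0]]

```text
time: 1.98
tcp_pos: [0.4605, 0.128, 0.211]
tool_rot: [[-0.066, 0.998, -0.002], [0.998, 0.066, -0.0], [-0.0, -0.002, -1.0]]
ft_force: [0.2, 0.1, -0.2]
gripper_width: 0.0007
gripper_force: 0.0
```

```bash
python3 go.py 0.5092 0.1615 0.1 93.7; python3 - <<'E'
from h import *
p,im=save("wrist","w1");im=cv2.imread("pics/w1.png")
X=(0.5092,.1615,.055);print(proj(p,X),proj(p,(.5084,.1745,.052)))
E
```

```text
t 1.98 tcp [0.4605 0.128  0.211 ] yaw 93.8 tilt [-3.0e-04 -1.5e-03 -1.0e+00] F [ 0.17  0.09 -0.22]
shift [ 3.03  5.1  11.09] wz 0.001 w 0.0006608581655837707
[np.float64(330.4775389593423), np.float64(176.0979534133642)] [np.float64(330.6694708509929), np.float64(163.13994579115672)]
```

View pics/w1.png

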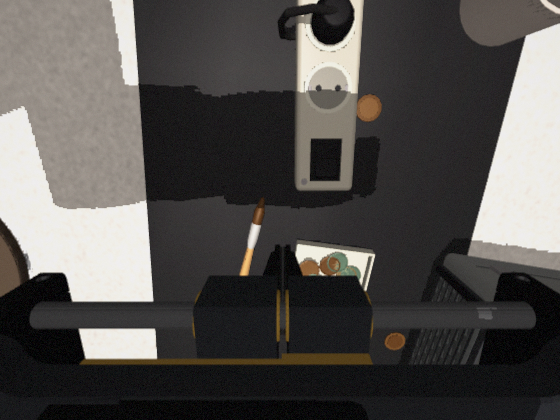

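The wrist view shows the strip rocker spanning columns 310–342 and rows 137–182, with the raised half toward the lower end and the strip centre line near column 325. I measure it by its dark blob.

```bash
python3 - <<'E'
from h import *
p=dict(np.load("pics/w1.npz"));g=cv2.imread("pics/w1.png",0)
m=(g[125:190,300:350]<38).astype(np.uint8)
c=max(cv2.findContours(m,0,2)[0],key=cv2.contourArea);x,y,w,h=cv2.boundingRect(c);r=cv2.minAreaRect(c);print(x+300,y+125,w,h,r)
ctr=(r[0][0]+300.5,r[0][1]+125.5)
P=onz(p,ctr,.052);print("centre",P)
for v in (y+125,y+125+h):print(onz(p,(ctr[0],v),.05).round(4),onz(p,(ctr[0],v),.056).round(4))
a=cv2.imread("pics/scene0.png",0)[180:200,290:314];m=(a<45).astype(np.uint8)
n,l,s,cc=cv2.connectedComponentsWithStats(m);print(s.tolist(),cc+[290,180])
E
```

```text
310 139 31 42 ((25.0, 34.5), (41.0, 30.0), 90.0)
centre [0.50269923 0.17735714 0.052     ]
[0.5007 0.1983 0.05  ] [0.4999 0.1985 0.056 ]
[0.5054 0.1552 0.05  ] [0.5044 0.1562 0.056 ]
[[0, 0, 24, 20, 376], [0, 0, 7, 2, 11], [4, 5, 15, 10, 93]] [[301.92819149 189.80585106]
 [292.45454545 180.36363636]
 [300.83870968 189.34408602]]
```

Request:
arm_command:
  motion:
    - [[0,0,0,1.2,1.7,1.5,0],[0,0,0,2.2,3.3,4,0],[0,0,0,3.2,4.8,7,0],[0,0,0,3.2,4.8,9.5,0],[0,0,0,3.2,4.8,9.5,0]]

```text
time: 2.45
tcp_pos: [0.5059, 0.1605, 0.113]
tool_rot: [[-0.062, 0.998, -0.006], [0.998, 0.062, -0.001], [-0.001, -0.006, -1.0]]
ft_force: [-0.2, -0.7, -0.1]
gripper_width: 0.0004
gripper_force: 0.0
```

Request:
arm_command:
  motion:
    - [[0,0,0,0,0,0,0],[0,0,0,0,0,0,0],[0,0,0,0,0,0,0]]

```text
time: 2.7
tcp_pos: [0.5075, 0.1614, 0.1184]
tool_rot: [[-0.062, 0.998, 0.003], [0.998, 0.062, 0.0], [0.0, 0.003, -1.0]]
ft_force: [-0.3, 0.3, 0.2]
gripper_width: 0.0003
gripper_force: 0.0
```

```bash
python3 go.py 0.506 0.163 0.072 93.7; python3 - <<'E'
from h import *
p,im=save("wrist","w2");s=robot.sense();t=np.array(s["tcp_pos"]);R=np.array(s["tool_rot"])
print("tip",proj(p,t+R[:,2]*.017),"below",proj(p,(t[0],t[1],.055)))
c=cv2.imread("pics/w2.png")[90:330,170:400];cv2.imwrite("pics/w2c.png",np.clip(cv2.resize(c,None,fx=2.5,fy=2.5)*1.8,0,255))
E
```

```text
t 2.7 tcp [0.5075 0.1614 0.1184] yaw 93.6 tilt [ 2.0e-04  2.5e-03 -1.0e+00] F [-0.3   0.34  0.23]
shift [ 0.17 -0.15  4.64] wz -0.002 w 0.00026058693557814554
tip [np.float64(281.1307942280713), np.float64(260.63471711347523)] below [np.float64(281.0596807472005), np.float64(234.51853903956743)][ WARN:0@1.161] global loadsave.cpp:1063 imwrite_ Unsupported depth image for selected encoder is fallbacked to CV_8U.
```

View pics/w2c.png

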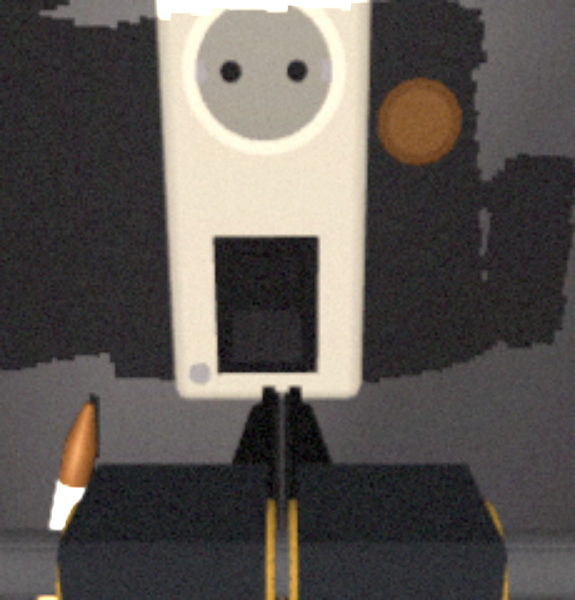

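The crop shows the rocker's black plate over crop columns 214–318 and rows 237–373, so its centre is at full picture (276.8,212). The raised half is nearest the hand, and the fingertips end at about full (282.5,244), ready just short of the rocker.

```bash
python3 - <<'E'
from h import *
p=dict(np.load("pics/w2.npz"))
s=robot.sense();t=np.array(s["tcp_pos"]);R=np.array(s["tool_rot"])
for n,v in (("plate ctr",(275.8,212)),("raised hi",(275.8,361/2.5+90)),("raised lo",(275.8,310/2.5+90)),("bez end",(275.8,373/2.5+90))):
  for z in(.047,.055):print(n,z,onz(p,v,z).round(4))
for dx in(0,.01):print(proj(p,t+R[:,2]*.017+R[:,0]*dx))
c=onz(p,(275.8,212),.048);T=c+.012*np.array([.064,-.998,0]);T[2]=.077;print(T,axes(T,R,t))
E
```

```text
plate ctr 0.047 [0.5024 0.1771 0.047 ]
plate ctr 0.055 [0.5024 0.1794 0.055 ]
raised hi 0.047 [0.5035 0.1584 0.047 ]
raised hi 0.055 [0.5034 0.1614 0.055 ]
raised lo 0.047 [0.5025 0.1754 0.047 ]
raised lo 0.055 [0.5025 0.1778 0.055 ]
bez end 0.047 [0.5037 0.1543 0.047 ]
bez end 0.055 [0.5036 0.1574 0.055 ]
[np.float64(281.1307942280713), np.float64(260.63471711347523)]
[np.float64(281.1070261043663), np.float64(245.76608850199995)]
[0.50318795 0.16537888 0.077     ] [ 0.41 -0.42  4.14]
```

Request:
arm_command:
  motion:
    - [[0,0,0,0.2,-0.2,1,0],[0,0,0,0.4,-0.4,2,0],[0,0,0,0.4,-0.4,3,0],[0,0,0,0.4,-0.4,3.6,0],[0,0,0,0.4,-0.4,3.6,0]]

```text
time: 3.17
tcp_pos: [0.5025, 0.1655, 0.08]
tool_rot: [[-0.063, 0.998, -0.001], [0.998, 0.063, -0.0], [-0.0, -0.001, -1.0]]
ft_force: [0.5, 0.7, -0.5]
gripper_width: 0.0005
gripper_force: 0.0
```

Request:
arm_command:
  motion:
    - [[0,0,0,0,0,0,0],[0,0,0,0,0,0,0],[0,0,0,0,0,0,0]]

```text
time: 3.42
tcp_pos: [0.5029, 0.1656, 0.0811]
tool_rot: [[-0.063, 0.998, 0.001], [0.998, 0.063, 0.0], [-0.0, 0.001, -1.0]]
ft_force: [-0.7, -0.2, -0.4]
gripper_width: 0.0003
gripper_force: 0.0
```

```bash
python3 go.py 0.5032 0.165 0.067 93.7
```

```text
t 3.42 tcp [0.5029 0.1656 0.0811] yaw 93.6 tilt [-0.e+00  7.e-04 -1.e+00] F [-0.72 -0.21 -0.35]
shift [-0.07  0.02  1.41] wz -0.002 w 0.00032785045574276235
```

Request:
arm_command:
  motion:
    - [[0,0,0,0,0,0.2,0],[0,0,0,0,0,0.4,0],[0,0,0,0,0,0.5,0],[0,0,0,0,0,0.6,0],[0,0,0,0,0,0.7,0]]

```text
time: 3.83
tcp_pos: [0.5027, 0.1657, 0.0735]
tool_rot: [[-0.063, 0.998, -0.0], [0.998, 0.063, -0.0], [-0.0, -0.0, -1.0]]
ft_force: [0.0, 0.1, 1.0]
gripper_width: 0.0003
gripper_force: 0.0
```

Request:
arm_command:
  motion:
    - [[0,0,0,0,0,0.07,0],[0,0,0,0,0,0.14,0],[0,0,0,0,0,0.21,0],[0,0,0,0,0,0.28,0],[0,0,0,0,0,0.35,0]]

```text
time: 4.25
tcp_pos: [0.5027, 0.1655, 0.0702]
tool_rot: [[-0.063, 0.998, 0.0], [0.998, 0.063, -0.0], [-0.0, 0.0, -1.0]]
ft_force: [0.4, -1.9, 2.2]
gripper_width: 0.0005
gripper_force: 1.5
```

Request:
arm_command:
  motion:
    - [[0,0,0,0,0,0.06,0],[0,0,0,0,0,0.12,0],[0,0,0,0,0,0.18,0],[0,0,0,0,0,0.24,0],[0,0,0,0,0,0.3,0]]

```text
time: 4.67
tcp_pos: [0.5027, 0.1657, 0.067]
tool_rot: [[-0.063, 0.998, 0.0], [0.998, 0.063, -0.0], [-0.0, 0.0, -1.0]]
ft_force: [0.4, -1.5, 2.7]
gripper_width: 0.0006
gripper_force: 1.3
```

Request:
arm_command:
  motion:
    - [[0,0,0,0,0,0.04,0],[0,0,0,0,0,0.08,0],[0,0,0,0,0,0.1,0],[0,0,0,0,0,0.1,0]]

```text
time: 5.0
tcp_pos: [0.5028, 0.1657, 0.0662]
tool_rot: [[-0.063, 0.998, 0.0], [0.998, 0.063, -0.0], [-0.0, 0.0, -1.0]]
ft_force: [-0.8, -3.5, 5.8]
gripper_width: 0.0006
gripper_force: 2.5
```

Request:
arm_command:
  motion:
    - [[0,0,0,0,0,0.03,0],[0,0,0,0,0,0.05,0],[0,0,0,0,0,0.05,0]]

```text
time: 5.25
tcp_pos: [0.5028, 0.1657, 0.0658]
tool_rot: [[-0.063, 0.998, 0.0], [0.998, 0.063, -0.0], [-0.0, 0.0, -1.0]]
ft_force: [-0.4, -2.1, 7.2]
gripper_width: 0.0006
gripper_force: 3.3
```

Request:
arm_command:
  motion:
    - [[0,0,0,0,0,-0.15,0],[0,0,0,0,0,-0.4,0],[0,0,0,0,0,-1,0],[0,0,0,0,0,-2.5,0],[0,0,0,0,0,-4.5,0]]

```text
time: 5.67
tcp_pos: [0.5019, 0.1656, 0.1103]
tool_rot: [[-0.063, 0.998, -0.003], [0.998, 0.063, -0.0], [-0.0, -0.003, -1.0]]
ft_force: [0.5, 0.1, -0.3]
gripper_width: 0.0004
gripper_force: 0.0
```

Request:
arm_command:
  motion:
    - [[0,0,0,0,0,0,0],[0,0,0,0,0,0,0],[0,0,0,0,0,0,0]]

```text
time: 5.92
tcp_pos: [0.5024, 0.1657, 0.1103]
tool_rot: [[-0.063, 0.998, -0.0], [0.998, 0.063, -0.0], [-0.0, -0.0, -1.0]]
ft_force: [-0.2, -0.1, -0.3]
gripper_width: 0.0007
gripper_force: 0.0
```

```bash
python3 go.py 0.70 0.002 0.28 86; python3 - <<'E'
from h import *
p,im=save("wrist","w3")
c=cv2.imread("pics/w3.png")[90:330,170:400];cv2.imwrite("pics/w3c.png",np.clip(cv2.resize(c,None,fx=2.5,fy=2.5)*1.8,0,255).astype(np.uint8))
E
```

```text
t 5.92 tcp [0.5024 0.1657 0.1103] yaw 93.6 tilt [-1.e-04 -3.e-04 -1.e+00] F [-0.2  -0.08 -0.28]
shift [-17.58  18.69 -16.98] wz 0.133 w 0.0006561833223504551
```

View pics/w3c.png

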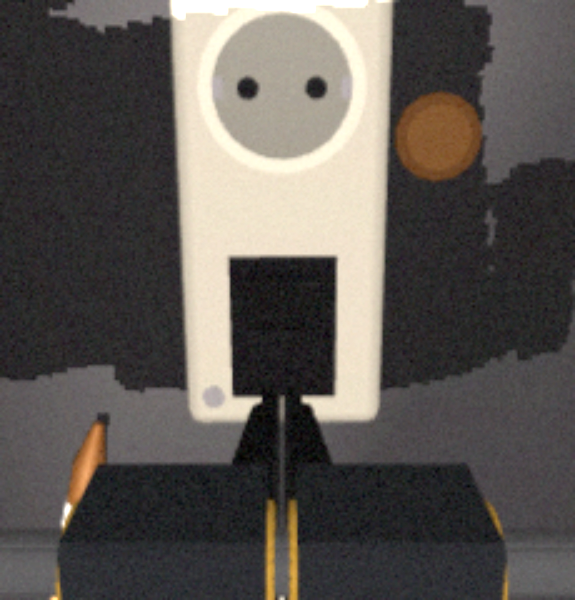

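The crop shows the strip switch now lying flat on the pressed side, with no lit raised face left. The strip and the coin have not moved. Next is the extractor.

Request:
arm_command:
  motion:
    - [[0,0,0,0,0,-4,0],[0,0,0,0,0,-8,0],[0,0,0,0,0,-12,0],[0,0,0.04,-2,2.2,-14,0],[0,0,0.08,-4.8,5,-14,0]]

```text
time: 6.38
tcp_pos: [0.5563, 0.1221, 0.2552]
tool_rot: [[0.016, 1.0, 0.006], [1.0, -0.016, 0.001], [0.001, 0.006, -1.0]]
ft_force: [1.3, 0.9, 0.0]
gripper_width: 0.0003
gripper_force: 0.0
```

Request:
arm_command:
  motion:
    - [[0,0,0.05,-3,3,0,0],[0,0,0.05,-6,6,0,0],[0,0,0.05,-9,9,0,0],[0,0,0.05,-11.5,12,0,0],[0,0,0.05,-11.5,14,1,0]]

```text
time: 6.8
tcp_pos: [0.6962, -0.0015, 0.2405]
tool_rot: [[0.071, 0.997, 0.002], [0.997, -0.071, -0.001], [-0.001, 0.002, -1.0]]
ft_force: [0.7, 0.2, 1.3]
gripper_width: 0.0002
gripper_force: 0.0
```

Request:
arm_command:
  motion:
    - [[0,0,0,0,0,0,0],[0,0,0,0,0,0,0],[0,0,0,0,0,0,0]]

```text
time: 7.05
tcp_pos: [0.6929, 0.004, 0.2397]
tool_rot: [[0.067, 0.998, -0.002], [0.998, -0.067, 0.0], [0.0, -0.002, -1.0]]
ft_force: [-0.9, 0.3, 0.7]
gripper_width: 0.0002
gripper_force: 0.0
```

```bash
python3 go.py 0.695 0.005 0.22 86; python3 - <<'E'
from h import *
p,im=save("wrist","w4");s=robot.sense();t=np.array(s["tcp_pos"]);R=np.array(s["tool_rot"])
print("tip",proj(p,t+R[:,2]*.017),"expected press",proj(p,(.695,.005,.159)))
c=cv2.imread("pics/w4.png")[60:300,130:450];cv2.imwrite("pics/w4c.png",np.clip(cv2.resize(c,None,fx=2.5,fy=2.5)*1.8,0,255).astype(np.uint8))
E
```

```text
t 7.05 tcp [0.6929 0.004  0.2397] yaw 86.2 tilt [ 0.     -0.0019 -1.    ] F [-0.88  0.34  0.66]
shift [0.12 0.2  1.97] wz 0.003 w 0.00022604042673803672
tip [np.float64(281.0470660830379), np.float64(261.2460873509473)] expected press [np.float64(283.8763959075566), np.float64(226.1492295942262)]
```

View pics/w4c.png

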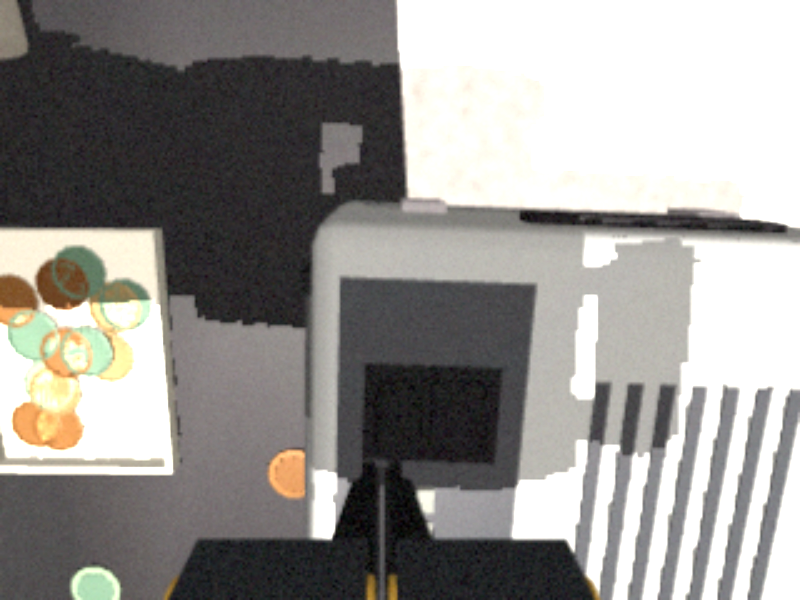

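The crop shows the extractor rocker's black plate at crop columns 363–500 and rows 367–463, so its centre is at full picture (302.6,226). Its front half is to the left, and the fingertips sit at crop (382,462), which is close to the front half.

```bash
python3 - <<'E'
from h import *
p=dict(np.load("pics/w4.npz"));s=robot.sense();t=np.array(s["tcp_pos"]);R=np.array(s["tool_rot"])
c=onz(p,(301.6,226),.152);a=onz(p,(274.2,226),.151);b=onz(p,(329,226),.151)
q0=onz(p,(301.6,206.8),.151);q1=onz(p,(301.6,245.2),.151)
print(c.round(4),"len",np.linalg.norm(a-b),"wid",np.linalg.norm(q0-q1))
T=c+.0135*np.array([-.998,.068,0]);T[2]=.186;print(T.round(4),axes(T,R,t))
E
```

```text
[0.71   0.0017 0.152 ] len 0.04688938388886215 wid 0.03472254668578886
[0.6965 0.0027 0.186 ] [-0.13  0.37  5.44]
```

Request:
arm_command:
  motion:
    - [[0,0,0,-0.1,0.3,1.5,0],[0,0,0,-0.1,0.3,3,0],[0,0,0,-0.1,0.3,4.2,0],[0,0,0,-0.1,0.3,5.1,0],[0,0,0,-0.1,0.3,5.1,0]]

```text
time: 7.52
tcp_pos: [0.6956, 0.0028, 0.188]
tool_rot: [[0.066, 0.998, -0.003], [0.998, -0.066, 0.0], [-0.0, -0.003, -1.0]]
ft_force: [-0.3, -0.5, 0.4]
gripper_width: 0.0004
gripper_force: 0.0
```

Request:
arm_command:
  motion:
    - [[0,0,0,0,0,0,0],[0,0,0,0,0,0,0],[0,0,0,0,0,0,0]]

```text
time: 7.77
tcp_pos: [0.6968, 0.0024, 0.1906]
tool_rot: [[0.067, 0.998, 0.001], [0.998, -0.067, -0.0], [-0.0, 0.001, -1.0]]
ft_force: [-0.2, -0.2, -0.0]
gripper_width: 0.0003
gripper_force: 0.0
```

```bash
python3 go.py 0.6965 0.0027 0.177 86
```

```text
t 7.77 tcp [0.6968 0.0024 0.1906] yaw 86.2 tilt [-1.0e-04  1.4e-03 -1.0e+00] F [-0.24 -0.22 -0.04]
shift [ 0.03 -0.03  1.36] wz 0.003 w 0.00026867654126822124
```

Request:
arm_command:
  motion:
    - [[0,0,0,0,0,0.3,0],[0,0,0,0,0,0.6,0],[0,0,0,0,0,0.9,0],[0,0,0,0,0,1.1,0],[0,0,0,0,0,1.2,0]]

```text
time: 8.18
tcp_pos: [0.6964, 0.0024, 0.1772]
tool_rot: [[0.067, 0.998, -0.0], [0.998, -0.067, -0.0], [-0.0, -0.0, -1.0]]
ft_force: [-0.6, 0.0, 1.8]
gripper_width: 0.0003
gripper_force: 0.8
```

Request:
arm_command:
  motion:
    - [[0,0,0,0,0,0.07,0],[0,0,0,0,0,0.14,0],[0,0,0,0,0,0.21,0],[0,0,0,0,0,0.28,0],[0,0,0,0,0,0.35,0]]

```text
time: 8.6
tcp_pos: [0.6966, 0.0024, 0.1743]
tool_rot: [[0.067, 0.998, 0.0], [0.998, -0.067, -0.0], [-0.0, 0.0, -1.0]]
ft_force: [-0.6, 0.2, 1.7]
gripper_width: 0.0004
gripper_force: 1.1
```

Request:
arm_command:
  motion:
    - [[0,0,0,0,0,0.06,0],[0,0,0,0,0,0.12,0],[0,0,0,0,0,0.18,0],[0,0,0,0,0,0.24,0],[0,0,0,0,0,0.3,0]]

```text
time: 9.02
tcp_pos: [0.6965, 0.0024, 0.171]
tool_rot: [[0.067, 0.998, -0.0], [0.998, -0.067, -0.0], [-0.0, -0.0, -1.0]]
ft_force: [-2.3, 0.4, 2.7]
gripper_width: 0.0006
gripper_force: 1.2
```

Request:
arm_command:
  motion:
    - [[0,0,0,0,0,0.04,0],[0,0,0,0,0,0.08,0],[0,0,0,0,0,0.12,0],[0,0,0,0,0,0.12,0]]

```text
time: 9.35
tcp_pos: [0.6965, 0.0024, 0.1701]
tool_rot: [[0.067, 0.998, 0.0], [0.998, -0.067, -0.0], [-0.0, 0.0, -1.0]]
ft_force: [-3.7, 0.9, 5.1]
gripper_width: 0.0007
gripper_force: 2.7
```

Request:
arm_command:
  motion:
    - [[0,0,0,0,0,0.03,0],[0,0,0,0,0,0.06,0],[0,0,0,0,0,0.06,0]]

```text
time: 9.6
tcp_pos: [0.6965, 0.0024, 0.1698]
tool_rot: [[0.067, 0.998, 0.0], [0.998, -0.067, -0.0], [-0.0, 0.0, -1.0]]
ft_force: [-4.3, -0.4, 6.8]
gripper_width: 0.0004
gripper_force: 3.5
```

Request:
arm_command:
  motion:
    - [[0,0,0,0,0,-0.15,0],[0,0,0,0,0,-0.5,0],[0,0,0,0,0,-2,0],[0,0,0,0,0,-5,0],[0,0,0,-0.5,-0.5,-7.5,0]]

```text
time: 10.02
tcp_pos: [0.6917, -0.0019, 0.2449]
tool_rot: [[0.066, 0.998, -0.0], [0.998, -0.066, 0.0], [0.0, -0.0, -1.0]]
ft_force: [0.6, 0.2, 1.3]
gripper_width: 0.0003
gripper_force: 0.0
```

Request:
arm_command:
  motion:
    - [[0,0,0,-2,-2,0,0],[0,0,0,-4,-4,0,0],[0,0,0,-4,-4,0,0],[0,0,0,-4,-4,0,0]]

```text
time: 10.35
tcp_pos: [0.6484, -0.0404, 0.2449]
tool_rot: [[0.068, 0.998, 0.001], [0.998, -0.068, -0.0], [-0.0, 0.001, -1.0]]
ft_force: [-0.4, 0.4, -0.6]
gripper_width: 0.0004
gripper_force: 0.0
```

```bash
python3 go.py 0.475 -0.196 0.165 86; python3 - <<'E'
from h import *
p,im=save("wrist","w5")
A=cv2.resize(cv2.imread("pics/w4.png")[190:260,250:350],None,fx=4,fy=4)
u,v=map(int,proj(p,(.71,.0017,.152)));print(u,v)
B=cv2.resize(cv2.imread("pics/w5.png")[v-35:v+35,u-50:u+50],None,fx=4,fy=4)
cv2.imwrite("pics/w5c.png",np.clip(np.hstack([A,B])*2.5,0,255).astype(np.uint8))
E
```

```text
t 10.35 tcp [ 0.6484 -0.0404  0.2449] yaw 86.1 tilt [-2.e-04  9.e-04 -1.e+00] F [-0.36  0.38 -0.56]
shift [-16.71 -16.24   7.97] wz 0.001 w 0.0004200142674671673
352 169
```

View pics/w5c.png

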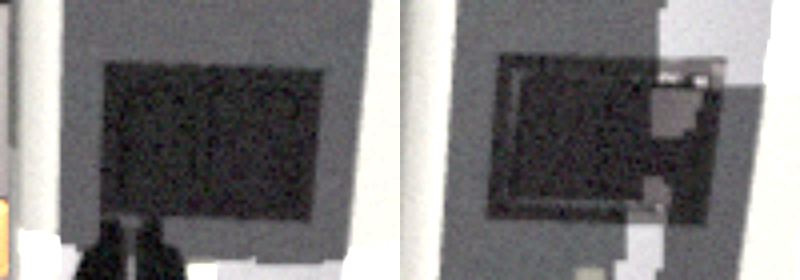

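The right crop (after) shows the extractor rocker's front half flat against its plate and the back half catching light at its right end. With the travel and the force rise at the stop, I take it as on. Now the engraver.

Request:
arm_command:
  motion:
    - [[0,0,0,-2.8,-2.8,0,0],[0,0,0,-5.6,-5.6,0,0],[0,0,0,-8.4,-8.4,0,0],[0,0,0,-11.2,-11.2,0,0],[0,0,0,-14,-14,0,0]]

```text
time: 10.82
tcp_pos: [0.499, -0.1703, 0.2441]
tool_rot: [[0.066, 0.998, 0.0], [0.998, -0.066, -0.0], [-0.0, 0.0, -1.0]]
ft_force: [0.3, -1.5, 0.4]
gripper_width: 0.0005
gripper_force: 0.0
```

Request:
arm_command:
  motion:
    - [[0,0,0,-2.2,-2,1,0],[0,0,0,-2.7,-2.3,4,0],[0,0,0,-2.7,-2.3,7,0],[0,0,0,-2.7,-2.3,7,0],[0,0,0,-2.7,-2.3,7,0]]

```text
time: 11.23
tcp_pos: [0.4752, -0.195, 0.1738]
tool_rot: [[0.067, 0.998, -0.002], [0.998, -0.067, 0.001], [0.001, -0.002, -1.0]]
ft_force: [1.0, 0.1, 0.1]
gripper_width: 0.0001
gripper_force: 0.0
```

Request:
arm_command:
  motion:
    - [[0,0,0,0,0,0,0],[0,0,0,0,0,0,0]]

```text
time: 11.4
tcp_pos: [0.476, -0.1952, 0.1757]
tool_rot: [[0.066, 0.998, 0.002], [0.998, -0.066, -0.001], [-0.001, 0.002, -1.0]]
ft_force: [0.7, -0.1, 0.6]
gripper_width: 0.0002
gripper_force: 0.0
```

```bash
python3 go.py 0.475 -0.196 0.115 86; python3 - <<'E'
from h import *
p,im=save("wrist","w6");s=robot.sense();t=np.array(s["tcp_pos"]);R=np.array(s["tool_rot"])
print("tip",proj(p,t+R[:,2]*.017),"expected press",proj(p,(.475,-.196,.088)))
c=cv2.imread("pics/w6.png")[90:330,130:450];cv2.imwrite("pics/w6c.png",np.clip(cv2.resize(c,None,fx=2.5,fy=2.5)*1.5,0,255).astype(np.uint8))
E
```

```text
t 11.4 tcp [ 0.476  -0.1952  0.1757] yaw 86.2 tilt [-0.001   0.0021 -1.    ] F [ 0.72 -0.15  0.61]
shift [-0.08 -0.1   6.07] wz 0.004 w 0.00016318037240524588
tip [np.float64(280.8013931749184), np.float64(261.0115005644189)] expected press [np.float64(280.04741302485706), np.float64(225.6680901952001)]
```

View pics/w6c.png

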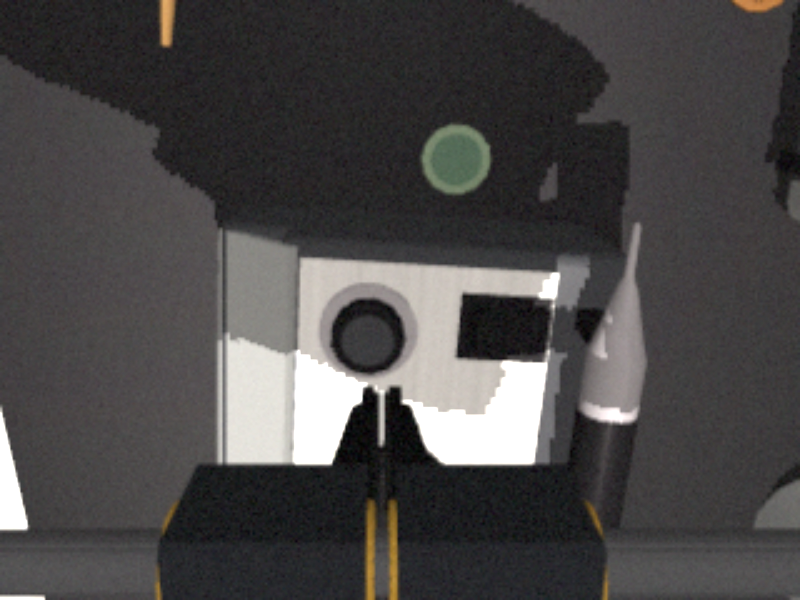

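The crop shows the button at crop (368,338), which is full picture (277.2,225.3), inside its steel collar. The fingertips are at crop (381,388), and the small rocker and pen are well to the right.

```bash
python3 - <<'E'
from h import *
p=dict(np.load("pics/w6.npz"));s=robot.sense();t=np.array(s["tcp_pos"]);R=np.array(s["tool_rot"])
T=onz(p,(276.2,225.4),.088);T[2]=.115;print(T.round(4),axes(T,R,t))
E
```

```text
[ 0.4717 -0.1955  0.115 ] [-0.06 -0.41  6.07]
```

Request:
arm_command:
  motion:
    - [[0,0,0,0,-0.2,1.5,0],[0,0,0,0,-0.4,3,0],[0,0,0,0,-0.4,4.5,0],[0,0,0,0,-0.4,5.6,0],[0,0,0,0,-0.4,5.6,0]]

```text
time: 11.87
tcp_pos: [0.4707, -0.1946, 0.1176]
tool_rot: [[0.066, 0.998, -0.001], [0.998, -0.066, 0.001], [0.0, -0.001, -1.0]]
ft_force: [-0.1, -0.3, 0.1]
gripper_width: 0.0003
gripper_force: 0.0
```

Request:
arm_command:
  motion:
    - [[0,0,0,0,0,0,0],[0,0,0,0,0,0,0],[0,0,0,0,0,0,0]]

```text
time: 12.12
tcp_pos: [0.4713, -0.1951, 0.1194]
tool_rot: [[0.067, 0.998, 0.002], [0.998, -0.067, -0.001], [-0.001, 0.002, -1.0]]
ft_force: [0.9, 0.4, -0.1]
gripper_width: 0.0003
gripper_force: 0.0
```

```bash
python3 go.py 0.4717 -0.1955 0.105 86
```

```text
t 12.12 tcp [ 0.4713 -0.1951  0.1194] yaw 86.2 tilt [-8.0e-04  1.6e-03 -1.0e+00] F [ 0.94  0.42 -0.05]
shift [-0.03  0.04  1.44] wz 0.003 w 0.0002778454361365856
```

Request:
arm_command:
  motion:
    - [[0,0,0,0,0,0.3,0],[0,0,0,0,0,0.6,0],[0,0,0,0,0,0.9,0],[0,0,0,0,0,1.1,0],[0,0,0,0,0,1.25,0]]

```text
time: 12.53
tcp_pos: [0.4707, -0.195, 0.1055]
tool_rot: [[0.067, 0.998, -0.0], [0.998, -0.067, 0.0], [0.0, -0.0, -1.0]]
ft_force: [0.7, 0.2, -0.2]
gripper_width: 0.0006
gripper_force: 0.0
```

Request:
arm_command:
  motion:
    - [[0,0,0,0,0,0.07,0],[0,0,0,0,0,0.14,0],[0,0,0,0,0,0.21,0],[0,0,0,0,0,0.28,0],[0,0,0,0,0,0.35,0]]

```text
time: 12.95
tcp_pos: [0.4708, -0.195, 0.1024]
tool_rot: [[0.067, 0.998, -0.0], [0.998, -0.067, -0.0], [-0.0, -0.0, -1.0]]
ft_force: [-1.7, 1.1, 2.7]
gripper_width: 0.0
gripper_force: 1.5
```

Request:
arm_command:
  motion:
    - [[0,0,0,0,0,0.07,0],[0,0,0,0,0,0.14,0],[0,0,0,0,0,0.21,0],[0,0,0,0,0,0.28,0],[0,0,0,0,0,0.33,0]]

```text
time: 13.37
tcp_pos: [0.4708, -0.195, 0.099]
tool_rot: [[0.067, 0.998, -0.0], [0.998, -0.067, -0.0], [-0.0, -0.0, -1.0]]
ft_force: [-2.4, 0.8, 6.6]
gripper_width: 0.0006
gripper_force: 3.0
```

Request:
arm_command:
  motion:
    - [[0,0,0,0,0,0.03,0],[0,0,0,0,0,0.05,0],[0,0,0,0,0,0.05,0]]

```text
time: 13.62
tcp_pos: [0.4708, -0.195, 0.0987]
tool_rot: [[0.067, 0.998, 0.0], [0.998, -0.067, -0.0], [-0.0, 0.0, -1.0]]
ft_force: [-2.9, 1.2, 7.1]
gripper_width: 0.0003
gripper_force: 3.7
```

Request:
arm_command:
  motion:
    - [[0,0,0,0,0,-0.15,0],[0,0,0,0,0,-0.5,0],[0,0,0,0,0,-2,0],[0,0,0,0,0,-5,0],[0,0,0,0,0,-8,0]]

```text
time: 14.03
tcp_pos: [0.4706, -0.1949, 0.1789]
tool_rot: [[0.067, 0.998, -0.002], [0.998, -0.067, 0.001], [0.001, -0.002, -1.0]]
ft_force: [1.3, -0.4, 0.1]
gripper_width: 0.0006
gripper_force: 0.0
```

Request:
arm_command:
  motion:
    - [[0,0,0,0,0,-2.5,0],[0,0,0,0,0,-5,0],[0,0,0,-1,0,-7,0],[0,0,0,-4,0,-8,0],[0,0,0,-8,0,-8,0]]

```text
time: 14.45
tcp_pos: [0.4663, -0.2746, 0.2616]
tool_rot: [[0.064, 0.998, 0.004], [0.998, -0.064, -0.003], [-0.002, 0.004, -1.0]]
ft_force: [1.4, -0.0, 0.5]
gripper_width: 0.0004
gripper_force: 0.0
```

Request:
arm_command:
  motion:
    - [[0,0,0,-3.5,0,0,0],[0,0,0,-7,0,0,0],[0,0,0,-10,0,0,0],[0,0,0,-10,0,0,0],[0,0,0,-10,0,0,0]]

```text
time: 14.87
tcp_pos: [0.4584, -0.3758, 0.258]
tool_rot: [[0.069, 0.998, -0.0], [0.998, -0.069, 0.0], [0.0, -0.0, -1.0]]
ft_force: [0.3, 0.4, -0.9]
gripper_width: 0.0006
gripper_force: 0.0
```

```bash
python3 - <<'E'
from h import *
s=robot.sense();print(s["time"],s["tcp_pos"])
p,im=save("scene","s1");pw,w=save("wrist","w7")
f=lambda im,x,y,w,h,s:cv2.resize(im[y:y+h,x:x+w],None,fx=s,fy=s,interpolation=cv2.INTER_CUBIC)
a=cv2.imread("pics/scene0.png");b=cv2.imread("pics/s1.png")
d=cv2.absdiff(cv2.GaussianBlur(a,(5,5),0),cv2.GaussianBlur(b,(5,5),0)).max(2)
T=np.vstack([np.hstack([f(i,110,170,130,90,2.8) for i in(a,b)]),np.hstack([f(i,235,170,130,90,2.8) for i in(a,b)])])
cv2.imwrite("pics/fin.png",np.clip(T*1.6,0,255).astype(np.uint8))
u,v=proj(pw,(.4717,-.1955,.083));print(u,v)
E
```

```text
14.8667 [ 0.45839728 -0.37576179  0.25802238]
282.2977014100676 18.076825816443744
```

View pics/fin.png

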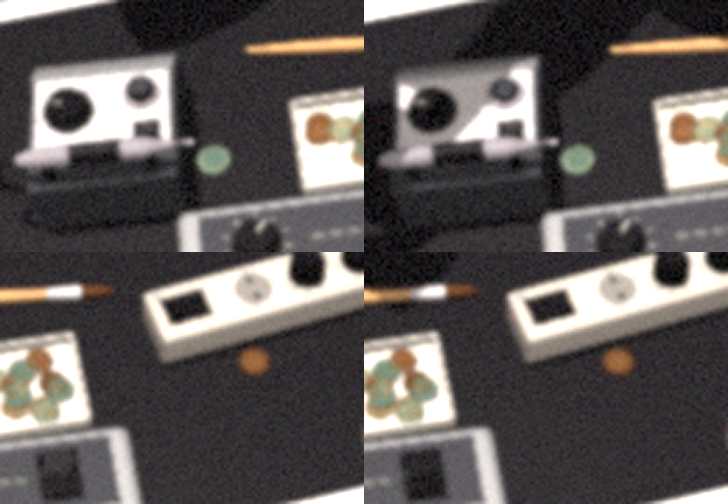

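The before and after crops match in every position: engraver, coins, tray, brush, strip and dials. The two rockers' raised faces are gone, the button sits lower, and the hand is clear.

```bash
python3 -c "
from workcell import robot
print(robot.finish_job())"
```

```text
the job is handed in; nothing more can be done
None
```

I pressed the socket strip, then the dust extractor, then the engraver button fully on, each with one press of about 7 N at most; nothing else on the table moved in the pictures, the hand is clear, and I handed the job in at about 15 s.

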